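# Clamp a sawn stone slab in the drilling jig with the indexing lever

### The job

Slide the pink sawn slab along the drilling jig's wooden bed, away from you, until its straight edge sits flush against the steel fence; go gently so that it does not chip. Then clamp it there: tighten the black indexing lever clockwise (seen from above) in short swings between the two front posts, lifting it out of its teeth to swing it back each time, until the strap is hard down on its sleeve and the lever is firm, but do not strain it. Let go with the lever dropped back into its teeth, and leave the loose things round the jig where they are.

Things in the scene. Friction and masses are not known exactly. Their poses are not given: they have to be found in the camera images.
- jig: Drilling jig fixed to the bench: aluminium plate 124 x 182 mm, top 14 mm up. Origin on the bench under the clamp stud; x points from the robot's side to the fence, y along the fence, z up. Wooden bed: top 30 mm up, x -58 to 21, y -102 to -48 mm. Blue drill-bush arm over the slab at y -110 to -92 mm, x -12 to 48, 48 to 68 mm up. Four posts d 10 mm at x +-17.5, y +-30, 92 mm tall.
- fence: Steel fence bar 12 x 62 x 26 mm at the far end of the bed, held to the jig. Origin: middle of the bottom edge of the face that the slab butts against (jig x 22, y -75 mm; top 40 mm up).
- slab: Loose sawn slab of pink stone, rounded outline 44 (its x) x 64 (its y) mm, 7.5 mm thick, about 0.1 kg, flat on the wooden bed; origin at the middle of its underside. Its straight edge is at its own x = +22 mm, y -20 to 8 mm, and faces the fence. Home: origin at jig x 0, y about -75 mm, turned like the jig. It starts 18 to 34 mm short of the fence.
- foot: Rubber foot d 16 mm under the strap's end, at jig x 0, y -74 mm; sprung, it touches the slab before the strap is down and then holds it with about 10 N. Origin on the strap's underside; the foot hangs 8.5 mm below it. Only 2 to 3 mm clear of the slab at the start.
- clamp_axis (a point): Point on the vertical axis of the clamp stud about which the lever turns, 50 mm above the bench; turned like the jig. Fixed. The stud's end is 96 mm up.
- lever_grip (a point): Centre of the black ball knob (d 22 mm, orange dot on top) at the lever's end, 76 mm from the clamp axis, 79 to 85 mm above the bench with the lever down. The point's own -x axis points outwards along the lever, z up. The posts stop the lever about 0.72 rad either side of jig -x (towards the robot's side); it starts -0.2 to 0.3 rad clockwise of that. It sinks with the strap.
- strap (a joint): How far the steel strap (24 x 126 x 12 mm, along jig y) has been drawn down, in m: 0 to 0.0010 at the start, 0.0052 when it meets the spring sleeve on the stud and stops. It sinks 2 mm per rad of tightening, so 2.1 to 2.6 rad are needed. Until then the lever drags lightly, about 2 N at the knob. It stays where it is left.
- nut_head (a joint): How far the nut has been turned on, clockwise, after the strap met the sleeve, in rad: 0 before. This last bit is stiff: it starts at 6 N at the knob and rises 8 N per 0.1 rad. Firm is 9 to 15 N while turning (5 to 11 N standing still); beyond 25 N (0.25 rad) it is strained. Let go, it springs back to 0.07 rad at most and holds.
- lever_lift (a joint): How far the lever is lifted on its nut, in m: 0 = down, in its teeth; 0.008 = top stop. From 0.004 up it turns free of the nut; a spring presses it down with 2 N (3.5 N lifted) besides its 0.1 kg. 12 teeth, 30 degrees apart, with about 11 degrees of play: over a gap the lever drops fully, on a tooth it stops 4 mm up until turned a little.
- oil_bottle: Loose bystander: small amber oil bottle with a red cap, d 42 mm, 92 mm tall, behind the jig. Origin at the middle of its underside.
- polish_tin: Loose bystander: round clear tin with a dark red lid, d 62 mm, 22 mm tall, on the robot's right of the jig. Origin at the middle of its underside.
- loupe: Loose bystander: folding loupe, black, 46 x 32 x 15 mm, on the bench at the robot's left in front of the jig. Origin at the middle of its underside.
There are look-alikes about, which are no part of the job. Leave any green, purple or turquoise look-alike of the slab alone.

How it is judged:
On the way, in this order (a step that is already met when the one before it is completed fails the run):
1. the slab's straight edge is flush against the fence while the strap is still up (x of slab in the frame of jig above -0.003 m and angle between the x axis of slab and the x axis of jig, either way round below 0.15 rad and value of joint strap below 0.003 m), for 0.2 s.
2. the strap is drawn hard down on its sleeve and the lever is firm (value of joint strap above 0.005 m and value of joint nut_head above 0.035 rad), for 0.1 s.
At the end, for the whole second after the job is handed in: Slab's straight edge against the fence (within 3 mm, 0.15 rad); strap down on its sleeve (over 5 mm) and the nut turned on at least 0.025 rad more; the foot presses the slab with over 2 N; lever down in its teeth (under 1.5 mm lifted) (x of slab in the frame of jig above -0.003 m and angle between the x axis of slab and the x axis of jig, either way round below 0.15 rad and value of joint strap above 0.005 m and value of joint nut_head above 0.025 rad and contact force between foot and slab above 2 N and value of joint lever_lift below 0.0015 m); the robot touches nothing.
It fails at once if the slab is rammed into the fence with more than 30 N (contact force between slab and fence above 30 N).
It fails at once if the clamp is strained: the nut is turned more than 0.25 rad past the sleeve (value of joint nut_head above 0.25 rad).
It fails at once if a loose thing by the jig (oil bottle, polish tin, loupe) is shifted by more than 30 mm (distance of any of oil_bottle, polish_tin, loupe from where it was at the start of the episode above 0.03 m).
It also fails if it takes over 69 s, if anything falls off the work surface, if the arm or the gripper's body presses on something with over 40 N, if the wrist force passes 120 N, or if a joint passes its speed limit or range.

### The arm

A 6-joint arm with a two-finger parallel gripper is mounted at the origin on a cart in front of the work surface, level with it; the furniture and walls round the work are solid. World frame = base frame: x ahead of the robot, y to its left, z up, the work surface at z = 0. Lengths are in m, angles in rad, forces in N, time in s.
With the tool pointing down it reaches from about 0.425 to 1.125 m from the base axis. Payload 14.9 kg.
Tool frame: the origin (TCP) lies between the finger pads; the fingertips stand 25 mm ahead of it and the grasp point (between the pads) lies 6 mm ahead of it; z points along the fingers, y is the line along which they close (so a half turn about z gives the same grasp; the last joint's range is limited). The gripper opens to 91 mm and grips with 3 to 60 N. Pads are 32 mm wide; open, the fingers measure 118 mm over their backs; the gripper's body (76 mm by 178 mm) begins 60 mm behind the grasp point.
Start: joints at [-1.309, 0.379, 1.734, -0, 1.028, -0.033], TCP at [0.203, -0.67, 0.239] pointing down, gripper open.
Joint ranges: [-2.77, 2.77], [-0.74, 2.19], [0, 2.66], [-1.06, 4.2], [0.31, 2.87], [-3.08, 3.08]. Speed limits (rad/s): [1.89, 1.89, 2.39, 3.14, 3.14, 3.14].

### API

Orientations are given as a unit quaternion [w, x, y, z].
In Python, from rig import bot gives the robot as it stands.
- The arm moves only by the shell command python3 -m pendant 'ROWS'. ROWS is text: rows parted by semicolons, each of 5 numbers parted by spaces: the shift along the world's x, y, z each as a share of 150 mm, from -1 to 1, then the turn about the world's z as a share of 30 degrees, from -1 to 1, then the closure, from -1 (fully open) to 1 (shut). A call has 1 to 5 rows; each row is the pose to reach, as a shift and turn from the pose commanded when the call began; what a row does not reach only later rows make up. A row lasts 1/10 s, in which the tool goes at most 50 mm and 8.59 degrees, less where a joint would pass 70% of its speed; a pose out of reach is approached as far as the arm can. A call with a number of a shift or a turn outside -1 to 1 is refused whole. A call with a gripper value outside its range is refused whole. The fingers move at their own pace and stop on an object; the grip force is fixed at half the most. Time passes only in rows, so rows that repeat a pose let the fingers close. It gives the time, the measured TCP pose, the force, the opening and the grip force at its end, in the units of the state.
- bot.sense(): the state, without advancing time (a new reading comes with each control period).
- bot.read_camera(name): name is "scene" or "side" or "wrist"; returns the picture (480x640x3 uint8, red, green, blue); there is no depth.
- bot.camera_info(name): a dict with "fx", "fy", "cx", "cy" (pixels), "view" (4x4, takes a point from world to camera coordinates). Camera axes: x right, y down, z forward; pixel columns grow to the right and rows downward; lengths in m; the calibration is good to about 2 mm. A picture is of the moment at which its call begins: read the wrist's pose just before it. camera_info takes no time and is no camera call; for the wrist camera it gives the pose at the moment of the call.
- bot.finish_job(): hands the job in; it is judged then, once.
The state is a dict: "time_s": time; "joints": joint angles; "dq": joint speeds; "effort": joint torques, N m; "tcp_pos": TCP position; "tcp_rot": TCP orientation; "wrist_force": force on the tool from outside, world axes, zero at the start; "torque": the same for the moment, N m; "gripper_width": finger opening in m; "finger_force": force on a finger pad.
Only numpy, scipy, OpenCV 4.12 (cv2) and the standard library are available. Lean on these libraries where they do the work, as an engineer would, in place of code of your own. Each camera call takes 0.05 s, during which the arm holds its last target. There are 200 camera calls.

## Working session

There is one attempt and no reset: what is moved stays moved. The work goes in short steps, Python scripts to look and compute and a shell command to move; the robot and the scene stay as the last step left them, time stands still between calls to the robot, and variables do not carry over. Pictures are saved under pics/ and viewed, at most 10 in all, crops included, and the job is handed in when it is done.

```bash
mkdir -p pics; cat > h.py <<'E'
import numpy as np,cv2
from rig import bot
def snap(cam,fn):
    im=bot.read_camera(cam); cv2.imwrite('pics/'+fn,cv2.cvtColor(im,cv2.COLOR_RGB2BGR)); return im
def proj(cam,p,ci=None):
    ci=ci or bot.camera_info(cam);V=np.array(ci['view']);p=np.atleast_2d(p)
    c=p@V[:3,:3].T+V[:3,3]
    return np.c_[ci['fx']*c[:,0]/c[:,2]+ci['cx'],ci['fy']*c[:,1]/c[:,2]+ci['cy']]
def back(cam,uv,z,ci=None):
    ci=ci or bot.camera_info(cam);V=np.array(ci['view']);R=V[:3,:3];o=-R.T@V[:3,3]
    out=[]
    for u,v in np.atleast_2d(uv):
        d=R.T@np.array([(u-ci['cx'])/ci['fx'],(v-ci['cy'])/ci['fy'],1]);out.append(o+d*(z-o[2])/d[2])
    return np.array(out)
E
python3 - <<'E'
from h import *
a=snap('scene','s1.png');b=snap('side','d1.png')
for c in('scene','side'):
    V=np.array(bot.camera_info(c)['view']);print(c,(-V[:3,:3].T@V[:3,3]).round(3))
print({k:np.round(v,3) for k,v in bot.sense().items()})
E
```

```text
scene [-0.187 -0.788  0.719]
side [0.543 0.361 0.672]
{'time_s': np.float64(0.1), 'joints': array([-1.309,  0.379,  1.735,  0.   ,  1.028, -0.033]), 'dq': array([-0.001, -0.001, -0.001,  0.001,  0.   , -0.   ]), 'effort': array([-0.0000e+00, -7.6504e+01, -4.3529e+01,  6.5000e-02,  4.0000e-02,
       -0.0000e+00]), 'tcp_pos': array([ 0.203, -0.669,  0.238]), 'tcp_rot': array([-0.   ,  0.989,  0.147, -0.   ]), 'wrist_force': array([-0.084,  0.988, -0.476]), 'torque': array([ 0.061, -0.008, -0.008]), 'finger_force': np.float64(0.0), 'gripper_width': np.float64(0.091)}
```

View pics/s1.png

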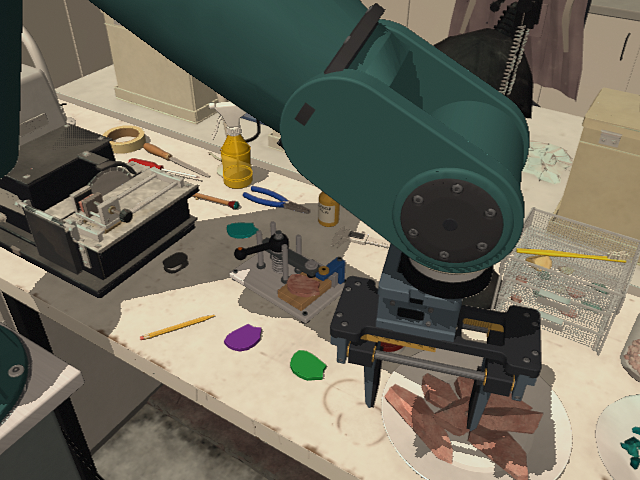

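View pics/d1.png

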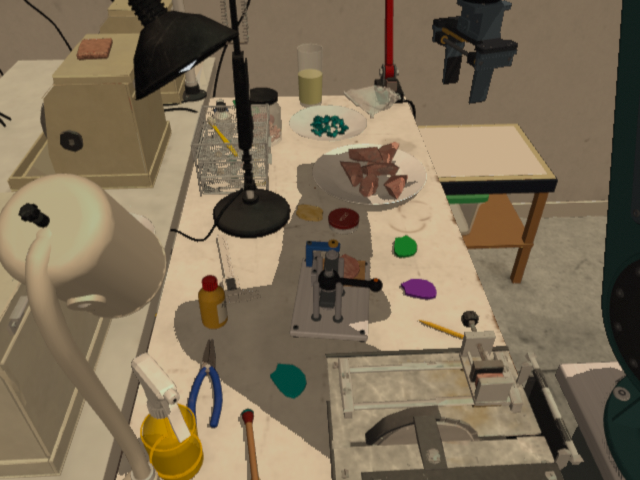

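The jig is at scene (290,275) and side (332,290). The pink slab on its bed is at scene (305,288) and side (352,265). The look-alikes are green, purple and turquoise, at scene (308,365), (243,337) and (241,230), and I'll leave those alone. Next I'll enlarge the jig in both views.

```bash
python3 - <<'E'
import cv2,numpy as np
a=cv2.imread('pics/s1.png')[205:335,215:375];b=cv2.imread('pics/d1.png')[230:350,275:395]
a=cv2.resize(a,(640,520),interpolation=cv2.INTER_CUBIC);b=cv2.resize(b,(600,600),interpolation=cv2.INTER_CUBIC)
cv2.imwrite('pics/s1c.png',a);cv2.imwrite('pics/d1c.png',b)
E
```

```text
(no output)
```

View pics/s1c.png

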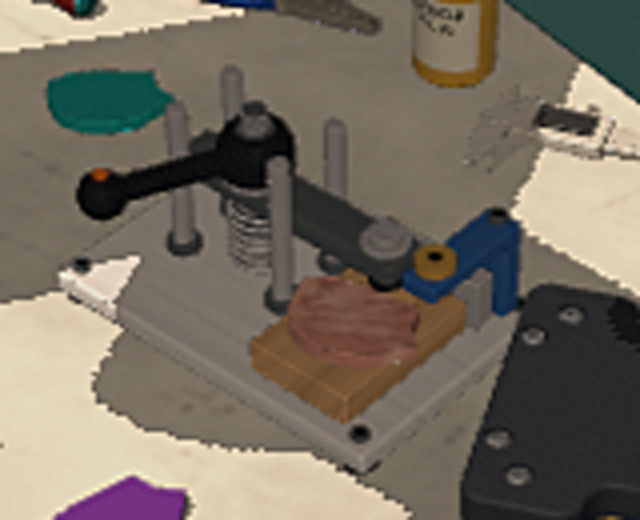

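View pics/d1c.png

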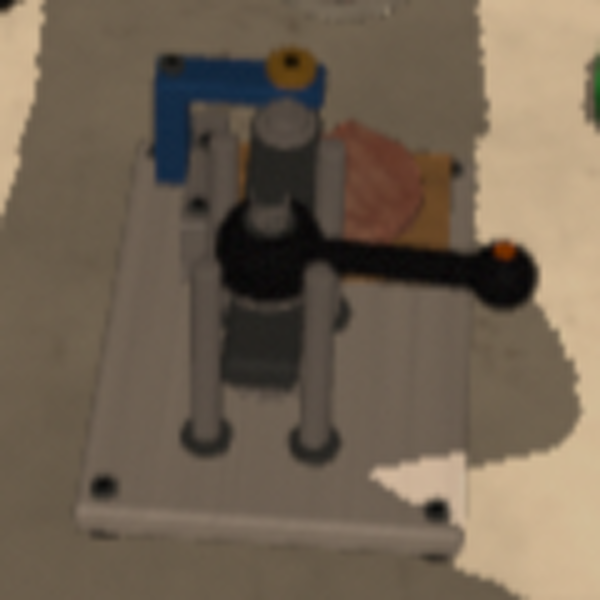

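The crops show post tops, stud end, knob with orange dot, and the pink slab on the wooden bed. I'll fit the jig pose from these.

```bash
cat > fit.py <<'E'
from h import *
from scipy.optimize import least_squares
S=lambda l:np.array(l)/4+[215,205]
D=lambda l:np.array(l)/5+[275,230]
P=np.array([[-17.5,30,92],[17.5,30,92],[-17.5,-30,92],[17.5,-30,92],[0,0,96]])/1e3
s=S([[177,106],[232,72],[281,162],[335,124],[257,106]]);d=D([[320,270],[206,270],[331,143],[222,140],[268,207]])
def T(q,p):
    c,n=np.cos(q[2]),np.sin(q[2]);p=np.atleast_2d(p);return np.c_[p[:,0]*c-p[:,1]*n+q[0],p[:,0]*n+p[:,1]*c+q[1],p[:,2]]
cs,cd=bot.camera_info('scene'),bot.camera_info('side')
def f(q):return np.r_[(proj('scene',T(q,P),cs)-s).ravel(),(proj('side',T(q,P),cd)-d).ravel()]
r=least_squares(f,[0.55,-.2,0]);q=r.x;print(q,r.fun.reshape(-1,2).round(1).tolist())
def tri(a,b):
    g=least_squares(lambda p:np.r_[(proj('scene',p,cs)-a).ravel(),(proj('side',p,cd)-b).ravel()],[.5,-.2,.08]);return g.x,g.cost
def inv(q,p):
    c,n=np.cos(q[2]),np.sin(q[2]);x,y=p[0]-q[0],p[1]-q[1];return np.array([c*x+n*y,-n*x+c*y,p[2]])
k,c=tri(S([[100,195]]),D([[502,275]]));kj=inv(q,k);print('knob',k,c,kj,np.hypot(*kj[:2]),np.arctan2(kj[1],-kj[0]))
for nm,a,cam in(('scene slab',S([[290,325],[312,282],[420,310],[410,362],[330,358]]),'scene'),('side slab',D([[348,122],[405,148],[424,185],[400,230],[370,243]]),'side')):
    print(nm,[inv(q,p).round(4)[:2].tolist() for p in back(cam,a,.0375)])
print('bed corners scene',[inv(q,p).round(4)[:2].tolist() for p in back('scene',S([[251,350],[345,398]]),.030)])
np.save('q.npy',q)
E
python3 fit.py
```

```text
[ 0.49524318 -0.2866602  -0.12766524] [[-1.3, -0.2], [-1.2, -0.8], [-1.3, -0.6], [-1.1, -0.7], [-1.6, -0.1], [-0.5, -0.7], [-0.5, -1.9], [-0.8, -0.7], [-0.6, -1.2], [-0.2, -3.6]]
knob [ 0.42425889 -0.25870131  0.082367  ] 0.1698382519953035 [-0.0739663   0.01869373  0.082367  ] 0.07629199487519447 0.2475492770017124
scene slab [[-0.0461, -0.0616], [-0.0195, -0.0505], [-0.004, -0.0972], [-0.0317, -0.1145], [-0.0508, -0.0877]]
side slab [[-0.0229, -0.1039], [-0.0435, -0.0913], [-0.0506, -0.0721], [-0.0429, -0.0484], [-0.0329, -0.0411]]
bed corners scene [[-0.062, -0.0538], [-0.059, -0.1027]]
```

Jig is at (0.495, -0.287) with yaw -0.128. The knob measures 76.3 mm from the axis at 82 mm up, 0.25 rad clockwise, which agrees with the task. The slab is about 28 mm short of the fence. Now I'll go above the push start point.

```bash
cat > go.py <<'E'
from h import *
import sys
q=np.load('q.npy')
def st():
    s=bot.sense();w,x,y,z=s['tcp_rot'];p=np.array(s['tcp_pos'])
    ya=np.arctan2(1-2*(x*x+z*z),2*(x*y-w*z))  # closing axis dir
    return s,p,ya
def toj(p):
    c,n=np.cos(q[2]),np.sin(q[2]);x,y=p[0]-q[0],p[1]-q[1];return np.array([c*x+n*y,-n*x+c*y,p[2]])
def tow(p):
    c,n=np.cos(q[2]),np.sin(q[2]);return np.array([c*p[0]-n*p[1]+q[0],n*p[0]+c*p[1]+q[1],p[2]])
def plan(pj,a=0.):
    "jig target of TCP, lever angle cw a -> shares"
    s,p,ya=st();d=tow(np.array(pj))-p;t=(np.pi/2+q[2]-a-ya+np.pi/2)%np.pi-np.pi/2
    print('t',round(s['time_s'],2),'jig',toj(p).round(4),'F',np.round(s['wrist_force'],1),'shares',(d/.15).round(3),'turn',round(np.degrees(t)/30,3))
if __name__=='__main__':
    v=[float(x) for x in sys.argv[1:]];plan(v[:3],v[3] if len(v)>3 else 0)
E
python3 go.py -.082 -.080 .15
```

```text
t 0.1 jig [-0.2408 -0.4169  0.2383] F [-0.1  1.  -0.5] shares [ 1.336  2.093 -0.589] turn -0.807
```

```bash
python3 -m pendant '0.2 0.27 0 -0.28 1;0.4 0.54 0 -0.56 1;0.55 0.81 0 -0.8 1;0.65 1 0 -0.8 1' && python3 -m pendant '0.2 0.27 -0.1 0 1;0.4 0.54 -0.2 0 1;0.6 0.81 -0.2 0 1;0.68 1 -0.2 0 1;0.68 1 -0.2 0 1'; python3 go.py -.082 -.080 .15;python3 - <<'E'
from h import *
from go import *
import json
ci=bot.camera_info('wrist');snap('wrist','w1.png');json.dump({k:np.array(v).tolist() for k,v in ci.items()},open('w1.json','w'))
E
```

```text
time_s: 0.5
tcp_pos: [0.3018, -0.5173, 0.2385]
tcp_rot: [-0.0, 0.998, -0.064, -0.0]
wrist_force: [0.7, -0.5, -0.2]
gripper_width: 0.062
finger_force: 0.0
time_s: 1.0
tcp_pos: [0.4039, -0.3664, 0.2085]
tcp_rot: [-0.001, 0.998, -0.06, -0.0]
wrist_force: [0.1, 0.1, -0.2]
gripper_width: 0.022
finger_force: 0.0
t 1.0 jig [-0.0804 -0.0907  0.2085] F [ 0.1  0.1 -0.2] shares [-0.001  0.072 -0.39 ] turn -0.013
```

View pics/w1.png

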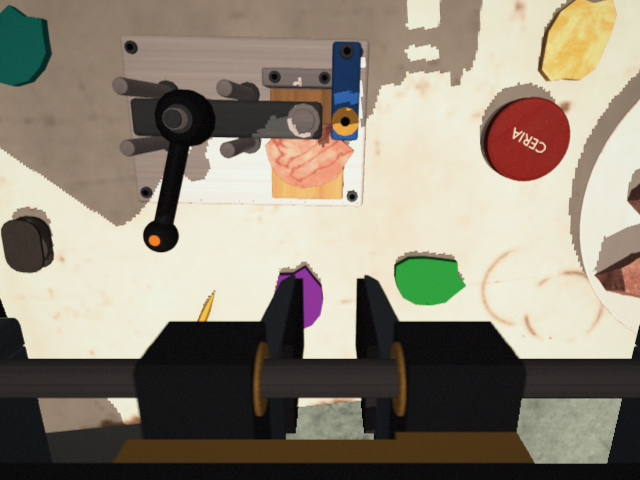

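The wrist view shows the slab at u 268–354 with its near edge at v≈187. The bed's near corners are at (272,197) and (343,198), the stud at (176,118), and the knob dot at (154,241).

```bash
python3 - <<'E'
from h import *
from go import *
import json
ci=json.load(open('w1.json'))
for n,z,l in(('bed',.03,[[272,197],[343,198]]),('slab',.0375,[[310,187],[267,155],[354,152],[335,180]]),('stud',.096,[[176,118]]),('fence ends top',.04,[[263,88],[331,90]]),('dot',.093,[[154,241]])):
    print(n,[toj(p).round(4)[:2].tolist() for p in back('wrist',l,z,ci)])
E
```

```text
bed [[-0.0577, -0.0466], [-0.0581, -0.1009]]
slab [[-0.0486, -0.0761], [-0.0255, -0.045], [-0.0229, -0.1081], [-0.0433, -0.0946]]
stud [[0.0004, -0.0015]]
fence ends top [[0.0201, -0.0442], [0.0191, -0.0911]]
dot [[-0.0747, 0.0208]]
```

```bash
python3 go.py -.075 -.079 .058; python3 -m pendant '0.037 0.075 -0.3 0 1;0.037 0.075 -0.6 0 1;0.037 0.075 -0.9 0 1;0.037 0.075 -1 0 1;0.037 0.075 -1 0 1'; python3 go.py -.0377 -.079 .058
```

```text
t 1.05 jig [-0.0806 -0.0926  0.2087] F [-0.8  0.1 -0.5] shares [ 0.049  0.085 -1.005] turn -0.012
time_s: 1.55
tcp_pos: [0.4073, -0.3585, 0.0574]
tcp_rot: [-0.001, 0.998, -0.062, -0.001]
wrist_force: [-1.0, -0.8, 0.8]
gripper_width: 0.0005
finger_force: 0.0
t 1.55 jig [-0.0781 -0.0824  0.0574] F [-1.  -0.8  0.8] shares [ 0.27  -0.012  0.004] turn -0.005
```

```bash
python3 -m pendant '0.03 0.016 0 0 1;0.06 0.012 0 0 1;0.09 0.008 0 0 1;0.12 0.005 0 0 1;0.15 0.001 0 0 1';python3 -m pendant '0.02 -0.003 0 0 1;0.04 -0.005 0 0 1;0.055 -0.007 0 0 1;0.07 -0.009 0 0 1'; python3 go.py -.0377 -.079 .058; python3 - <<'E'
from h import *
from go import *
import json
ci=bot.camera_info('wrist');snap('wrist','w2.png');json.dump({k:np.array(v).tolist() for k,v in ci.items()},open('w2.json','w'))
E
```

```text
time_s: 2.05
tcp_pos: [0.4316, -0.3587, 0.0596]
tcp_rot: [0.0, 0.998, -0.062, 0.0]
wrist_force: [-1.0, 0.2, 0.7]
gripper_width: 0.0007
finger_force: 0.5
time_s: 2.45
tcp_pos: [0.4415, -0.3597, 0.0589]
tcp_rot: [-0.0, 0.998, -0.062, -0.0]
wrist_force: [-1.6, 0.6, 1.8]
gripper_width: 0.0005
finger_force: 0.5
t 2.45 jig [-0.044  -0.0793  0.0589] F [-1.6  0.6  1.8] shares [ 0.042 -0.003 -0.006] turn -0.007
```

View pics/w2.png

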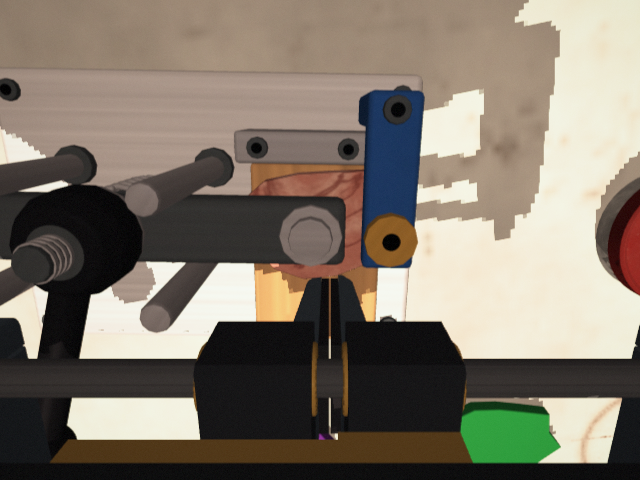

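The slab is square to the fence, with a gap of about 7 mm (edge v≈171, fence v≈163). I'll finish the push gently.

```bash
python3 -m pendant '0.008 -0.001 0 0 1;0.016 -0.002 0 0 1;0.024 -0.003 0 0 1;0.032 -0.004 0 0 1;0.032 -0.004 0 0 1'; python3 go.py -.0377 -.079 .058;python3 -m pendant '0.004 -0.0005 0 0 1;0.008 -0.001 0 0 1;0.008 -0.001 0 0 1'; python3 go.py -.0377 -.079 .058
```

```text
time_s: 3.0
tcp_pos: [0.4451, -0.3597, 0.0586]
tcp_rot: [-0.001, 0.998, -0.062, -0.001]
wrist_force: [-8.0, 1.7, 5.9]
gripper_width: 0.0003
finger_force: 4.5
t 3.0 jig [-0.0404 -0.0788  0.0586] F [-8.   1.7  5.9] shares [ 0.018 -0.003 -0.004] turn -0.007
time_s: 3.3
tcp_pos: [0.4457, -0.3595, 0.0584]
tcp_rot: [-0.001, 0.998, -0.062, -0.002]
wrist_force: [-13.8, 2.9, 8.5]
gripper_width: 0.0003
finger_force: 7.0
t 3.3 jig [-0.0399 -0.0786  0.0584] F [-13.8   2.9   8.5] shares [ 0.014 -0.005 -0.003] turn -0.008
```

Contact with the fence, at 14 N. Back off and check.

```bash
python3 -m pendant '-0.05 0.006 0 0 1;-0.15 0.02 0 0 1;-0.22 0.03 0.05 0 1;-0.25 0.03 0.3 0 1;-0.25 0.03 0.6 0 1'; python3 go.py -.0748 .0197 .15 .25; python3 - <<'E'
from h import *
im=snap('wrist','w3.png');print(bot.sense()['wrist_force'])
cv2.imwrite('pics/w3c.png',cv2.cvtColor(cv2.resize(im[40:340,100:500],(800,600),interpolation=cv2.INTER_CUBIC),cv2.COLOR_RGB2BGR))
E
```

```text
time_s: 3.8
tcp_pos: [0.4078, -0.3551, 0.149]
tcp_rot: [-0.001, 0.998, -0.062, -0.001]
wrist_force: [0.8, -1.0, 0.8]
gripper_width: 0.0005
finger_force: 0.0
t 3.8 jig [-0.078 -0.079  0.149] F [ 0.8 -1.   0.8] shares [0.105 0.65  0.006] turn -0.483
[ 6.43767166 -5.84651215  7.17036232]
```

View pics/w3c.png

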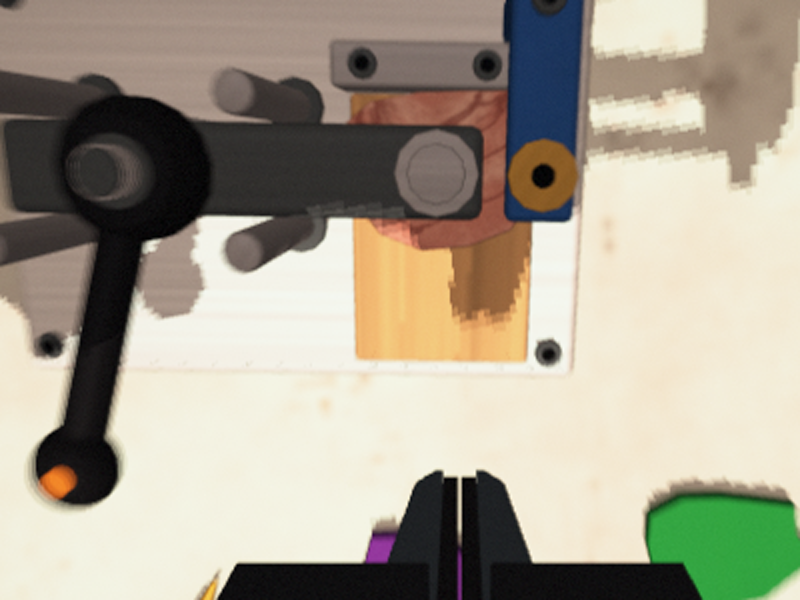

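The straight edge sits flush on the fence along crop u 385–510. The knob is at crop (77,470). Next I'll move over the knob, open the gripper and descend.

```bash
python3 -m pendant '0.05 0.25 0 -0.25 -1;0.105 0.5 0 -0.48 -1;0.105 0.65 0 -0.48 -1;0.105 0.65 0 -0.48 -1;0.105 0.65 0 -0.48 -1';python3 -m pendant '0 0 0 0 -1;0 0 0 0 -1'; python3 go.py -.0744 .0197 .088 .25
```

```text
time_s: 4.35
tcp_pos: [0.4255, -0.2586, 0.1495]
tcp_rot: [0.0, 0.983, -0.186, 0.0]
wrist_force: [0.3, -0.3, 0.6]
gripper_width: 0.0376
finger_force: 0.0
time_s: 4.55
tcp_pos: [0.4256, -0.2593, 0.1491]
tcp_rot: [0.0, 0.982, -0.187, 0.0]
wrist_force: [-0.4, -0.1, 0.4]
gripper_width: 0.0534
finger_force: 0.0
t 4.55 jig [-0.0726  0.0182  0.1491] F [-0.4 -0.1  0.4] shares [-0.011  0.011 -0.407] turn -0.003
```

```bash
python3 -m pendant '-0.011 0.011 -0.2 0 -0.3;-0.011 0.011 -0.4 0 -0.3;-0.011 0.011 -0.407 0 1;-0.011 0.011 -0.407 0 1;-0.011 0.011 -0.407 0 1';python3 -m pendant '0 0 0 0 1;0 0 0 0 1;0 0 0 0 1;0 0 0 0 1'; python3 go.py -.0744 .0197 .088 .25
```

```text
time_s: 5.05
tcp_pos: [0.4246, -0.2575, 0.0891]
tcp_rot: [0.0, 0.982, -0.187, 0.001]
wrist_force: [1.7, -0.1, 0.1]
gripper_width: 0.0382
finger_force: 0.0
time_s: 5.45
tcp_pos: [0.4243, -0.2571, 0.0883]
tcp_rot: [0.0, 0.982, -0.187, 0.0]
wrist_force: [0.5, -0.8, 1.2]
gripper_width: 0.0201
finger_force: 30.0
t 5.45 jig [-0.0741  0.0203  0.0883] F [ 0.5 -0.8  1.2] shares [-0.003 -0.004 -0.002] turn -0.004
```

```bash
cat > arc.py <<'E'
from go import *
# arc.py a_target n z_target : rows from measured pose along the knob arc; also tangential force (resisting cw = positive)
def info():
    s,p,ya=st();j=toj(p);a=np.arctan2(j[1],-j[0]);th=np.pi+q[2]-a
    t=np.array([np.sin(th),-np.cos(th)]) # cw tangent
    yl=(np.pi/2+q[2]-ya+np.pi/2)%np.pi-np.pi/2
    F=np.array(s['wrist_force'])
    print('t',round(s['time_s'],2),'a',round(a,3),'toolyaw a',round(yl,3),'r',np.hypot(j[0],j[1]).round(4),'z',j[2].round(4),'Fres',round(-F[:2]@t,1),'Frad',round(F[:2]@[np.cos(th),np.sin(th)],1),'Fz',round(F[2],1),'w',s['gripper_width'])
    return p,a,yl,j[2]
p,a,yl,z=info()
R=.0765
if len(sys.argv)>1:
    A=float(sys.argv[1]);n=int(sys.argv[2]);zt=float(sys.argv[3]) if len(sys.argv)>3 else z
    for k in range(1,n+1):
        b=a+(A-a)*k/n;d=(tow(np.array([-R*np.cos(b),R*np.sin(b),z+(zt-z)*k/n]))-p)/.15
        print(*d.round(3),round(np.degrees(yl-(yl+(A-yl)*k/n))/30,3))
E
python3 arc.py .66 4 .0875
```

```text
t 5.45 a 0.268 toolyaw a 0.248 r 0.0768 z 0.0883 Fres 0.6 Frad -0.8 Fz 1.2 w 0.020060240565225523
0.023 0.044 -0.001 -0.197
0.049 0.087 -0.003 -0.394
0.079 0.127 -0.004 -0.59
0.113 0.164 -0.005 -0.787
```

```bash
python3 -m pendant '0.023 0.044 -0.001 -0.197 1;0.049 0.087 -0.003 -0.39 1;0.079 0.127 -0.004 -0.58 1;0.113 0.164 -0.005 -0.75 1;0.113 0.164 -0.005 -0.75 1'; echo; python3 arc.py .66 1 .0945
```

```text
time_s: 5.95
tcp_pos: [0.4409, -0.2317, 0.0871]
tcp_rot: [-0.0, 0.927, -0.375, -0.0]
wrist_force: [-2.7, -0.1, 3.0]
gripper_width: 0.0198
finger_force: 30.0

t 5.95 a 0.664 toolyaw a 0.641 r 0.0772 z 0.0871 Fres 2.1 Frad 1.8 Fz 3.0 w 0.019828415666441647
0.002 -0.005 0.049 -0.036
```

```bash
python3 -m pendant '-0.008 -0.013 0.02 0.04 1;-0.008 -0.013 0.043 0.04 1;-0.008 -0.013 0.043 0.04 1'; python3 arc.py .14 5 .0935
```

```text
time_s: 6.25
tcp_pos: [0.4395, -0.2344, 0.0939]
tcp_rot: [-0.0, 0.931, -0.365, 0.0]
wrist_force: [-1.0, 0.8, -5.1]
gripper_width: 0.0206
finger_force: 30.0
t 6.25 a 0.626 toolyaw a 0.619 r 0.0764 z 0.0939 Fres 0.1 Frad 1.2 Fz -5.1 w 0.020616494210286277
-0.033 -0.037 -0.001 0.183
-0.061 -0.078 -0.001 0.366
-0.085 -0.121 -0.002 0.548
-0.105 -0.166 -0.002 0.731
-0.12 -0.213 -0.003 0.914
```

```bash
python3 -m pendant '-0.033 -0.037 0 0.18 1;-0.061 -0.078 0 0.36 1;-0.085 -0.121 0 0.54 1;-0.105 -0.166 0 0.73 1;-0.12 -0.213 0 0.91 1'; python3 arc.py -.34 5 .0939
```

```text
time_s: 6.75
tcp_pos: [0.4218, -0.2666, 0.0937]
tcp_rot: [0.0, 0.991, -0.133, 0.0]
wrist_force: [4.1, 2.0, -3.9]
gripper_width: 0.0201
finger_force: 30.0
t 6.75 a 0.139 toolyaw a 0.138 r 0.0762 z 0.0937 Fres -3.0 Frad -3.4 Fz -3.9 w 0.020054940443798058
-0.013 -0.047 0.0 0.183
-0.019 -0.096 0.001 0.365
-0.02 -0.144 0.001 0.548
-0.017 -0.193 0.001 0.731
-0.009 -0.241 0.002 0.914
```

```bash
python3 -m pendant '-0.013 -0.047 0 0.18 1;-0.019 -0.096 0.001 0.36 1;-0.02 -0.144 0.001 0.55 1;-0.017 -0.193 0.001 0.73 1;-0.009 -0.241 0.002 0.91 1'; python3 arc.py -.47 2 .0939
```

```text
time_s: 7.25
tcp_pos: [0.421, -0.3028, 0.0941]
tcp_rot: [0.0, 0.994, 0.105, 0.001]
wrist_force: [8.0, 5.4, -3.9]
gripper_width: 0.02
finger_force: 30.0
t 7.25 a -0.341 toolyaw a -0.338 r 0.076 z 0.0941 Fres -3.6 Frad -9.0 Fz -3.9 w 0.01997654115090697
0.004 -0.033 -0.001 0.126
0.014 -0.064 -0.001 0.252
```

```bash
sed -i 's/^R=.*//; s/^from go import \*/from go import *\nimport go\nR=.0762\nq[:2]=tow(np.array([0,.0012,0]))[:2]/' arc.py; python3 arc.py -.485 2 .0939
```

```text
t 7.25 a -0.356 toolyaw a -0.338 r 0.0764 z 0.0941 Fres -3.4 Frad -9.0 Fz -3.9 w 0.01997654115090697
0.01 -0.031 -0.001 0.141
0.02 -0.062 -0.001 0.281
```

```bash
python3 -m pendant '0.013 -0.031 0 0.14 1;0.023 -0.062 0 0.27 1;0.023 -0.062 0 0.27 1'; python3 arc.py -.485 2 .0867; python3 -m pendant '0 0 -0.024 0 1;0 0 -0.048 0 1;0 0 -0.048 0 1'; python3 arc.py -.1 4 .0865
```

```text
time_s: 7.55
tcp_pos: [0.4241, -0.312, 0.0939]
tcp_rot: [0.0, 0.985, 0.173, 0.0]
wrist_force: [3.5, 3.3, -3.3]
gripper_width: 0.02
finger_force: 30.0
t 7.55 a -0.484 toolyaw a -0.476 r 0.076 z 0.0939 Fres -1.8 Frad -4.5 Fz -3.3 w 0.020006394774483762
-0.001 -0.001 -0.024 0.008
-0.001 -0.001 -0.048 0.017
time_s: 7.85
tcp_pos: [0.4234, -0.3115, 0.0864]
tcp_rot: [-0.0, 0.985, 0.172, -0.0]
wrist_force: [-2.4, 1.3, 4.2]
gripper_width: 0.02
finger_force: 30.0
t 7.85 a -0.475 toolyaw a -0.474 r 0.0765 z 0.0864 Fres -2.0 Frad 1.8 Fz 4.2 w 0.020000533592676152
-0.012 0.046 0.0 -0.179
-0.022 0.093 0.0 -0.357
-0.027 0.14 0.001 -0.536
-0.028 0.188 0.001 -0.715
```

```bash
python3 -m pendant '-0.012 0.046 -0.001 -0.18 1;-0.022 0.093 -0.002 -0.36 1;-0.027 0.14 -0.003 -0.54 1;-0.028 0.188 -0.005 -0.71 1'; python3 arc.py .3 4 .0852
```

```text
time_s: 8.25
tcp_pos: [0.419, -0.2831, 0.086]
tcp_rot: [-0.0, 1.0, -0.014, -0.001]
wrist_force: [-5.5, -1.8, 4.8]
gripper_width: 0.0199
finger_force: 30.0
t 8.25 a -0.097 toolyaw a -0.099 r 0.0765 z 0.086 Fres 2.0 Frad 5.5 Fz 4.8 w 0.019901005608051966
0.006 0.05 -0.001 -0.19
0.015 0.1 -0.003 -0.381
0.029 0.148 -0.004 -0.571
0.047 0.195 -0.005 -0.762
```

```bash
python3 -m pendant '0.004 0.05 -0.004 -0.19 1;0.013 0.1 -0.006 -0.38 1;0.027 0.148 -0.008 -0.57 1;0.045 0.195 -0.009 -0.76 1'; python3 arc.py .655 4 .0838
```

```text
time_s: 8.65
tcp_pos: [0.4256, -0.2536, 0.0846]
tcp_rot: [-0.0, 0.977, -0.212, -0.001]
wrist_force: [-5.3, 0.4, 7.0]
gripper_width: 0.0202
finger_force: 30.0
t 8.65 a 0.301 toolyaw a 0.3 r 0.0767 z 0.0846 Fres 1.8 Frad 5.0 Fz 7.0 w 0.020173402129790248
0.024 0.039 -0.001 -0.17
0.047 0.077 -0.003 -0.339
0.075 0.113 -0.004 -0.509
0.105 0.146 -0.005 -0.679
```

```bash
python3 -m pendant '0.021 0.04 -0.004 -0.17 1;0.044 0.078 -0.006 -0.34 1;0.072 0.114 -0.008 -0.51 1;0.102 0.147 -0.01 -0.68 1;0.102 0.147 -0.01 -0.68 1'; python3 arc.py .65 1 .0908
```

```text
time_s: 9.15
tcp_pos: [0.4411, -0.2311, 0.083]
tcp_rot: [-0.0, 0.925, -0.381, -0.001]
wrist_force: [-5.9, 4.5, 8.3]
gripper_width: 0.0203
finger_force: 30.0
t 9.15 a 0.658 toolyaw a 0.654 r 0.0768 z 0.083 Fres 1.0 Frad 7.3 Fz 8.3 w 0.0202626754963675
-0.0 -0.006 0.052 0.008
```

```bash
python3 -m pendant '-0.01 -0.01 0.02 0.04 1;-0.01 -0.01 0.05 0.04 1;-0.01 -0.01 0.05 0.04 1'; python3 arc.py .14 5 ; python3 -m pendant '-0.033 -0.037 0 0.18 1;-0.061 -0.078 0 0.36 1;-0.085 -0.121 0 0.54 1;-0.105 -0.166 0 0.73 1;-0.12 -0.213 0 0.91 1'; python3 arc.py -.34 5
```

```text
time_s: 9.45
tcp_pos: [0.4402, -0.2337, 0.091]
tcp_rot: [0.0, 0.929, -0.37, 0.0]
wrist_force: [0.8, 0.9, -3.1]
gripper_width: 0.0199
finger_force: 30.0
t 9.45 a 0.626 toolyaw a 0.631 r 0.0757 z 0.091 Fres -1.2 Frad -0.0 Fz -3.1 w 0.019935565984242776
-0.034 -0.035 0.0 0.187
-0.063 -0.076 0.0 0.375
-0.087 -0.119 0.0 0.562
-0.107 -0.164 0.0 0.75
-0.122 -0.211 0.0 0.937
time_s: 9.95
tcp_pos: [0.4219, -0.2656, 0.0905]
tcp_rot: [-0.0, 0.99, -0.138, -0.0]
wrist_force: [1.5, 2.2, -0.9]
gripper_width: 0.0198
finger_force: 30.0
t 9.95 a 0.136 toolyaw a 0.15 r 0.0761 z 0.0905 Fres -2.5 Frad -0.8 Fz -0.9 w 0.019777317422278923
-0.011 -0.047 0.0 0.187
-0.017 -0.095 0.0 0.374
-0.018 -0.143 0.0 0.562
-0.015 -0.192 0.0 0.749
-0.007 -0.239 0.0 0.936
```

```bash
python3 -m pendant '-0.011 -0.047 0.004 0.19 1;-0.017 -0.095 0.004 0.37 1;-0.018 -0.143 0.004 0.56 1;-0.015 -0.192 0.004 0.75 1;-0.007 -0.239 0.004 0.95 1'; python3 arc.py -.48 2; python3 -m pendant '0.01 -0.03 0 0.13 1;0.02 -0.06 0 0.26 1;0.02 -0.06 0 0.26 1'; python3 arc.py -.48 2 .083
```

```text
time_s: 10.45
tcp_pos: [0.4212, -0.3017, 0.0911]
tcp_rot: [-0.0, 0.994, 0.11, 0.0]
wrist_force: [1.9, 0.4, -4.0]
gripper_width: 0.0202
finger_force: 30.0
t 10.45 a -0.343 toolyaw a -0.347 r 0.076 z 0.0911 Fres 0.0 Frad -2.0 Fz -4.0 w 0.020226733434509318
0.007 -0.034 0.0 0.127
0.018 -0.067 0.0 0.254
time_s: 10.75
tcp_pos: [0.4242, -0.3109, 0.0911]
tcp_rot: [0.0, 0.984, 0.175, 0.0]
wrist_force: [0.3, -0.9, -3.1]
gripper_width: 0.0205
finger_force: 30.0
t 10.75 a -0.47 toolyaw a -0.48 r 0.0756 z 0.0911 Fres 1.0 Frad 0.1 Fz -3.1 w 0.020455267441935165
-0.003 -0.004 -0.027 -0.0
-0.002 -0.006 -0.054 -0.001
```

Lower into the teeth.

```bash
python3 -m pendant '-0.001 -0.003 -0.025 0 1;-0.001 -0.003 -0.048 0 1;-0.001 -0.003 -0.05 0 1;-0.001 -0.003 -0.05 0 1'; python3 arc.py -.1 4 .0828
```

```text
time_s: 11.15
tcp_pos: [0.4234, -0.311, 0.0836]
tcp_rot: [-0.0, 0.985, 0.175, -0.001]
wrist_force: [-10.6, -4.3, 8.4]
gripper_width: 0.0204
finger_force: 30.0
t 11.15 a -0.468 toolyaw a -0.479 r 0.0764 z 0.0836 Fres 0.5 Frad 11.4 Fz 8.4 w 0.020394158716636298
-0.012 0.045 -0.001 -0.181
-0.022 0.091 -0.003 -0.362
-0.027 0.137 -0.004 -0.542
-0.028 0.184 -0.006 -0.723
```

```bash
python3 -m pendant '-0.016 0.045 -0.001 -0.18 1;-0.026 0.091 -0.003 -0.36 1;-0.031 0.137 -0.004 -0.54 1;-0.032 0.184 -0.006 -0.72 1'; python3 arc.py .2 3 .082
```

```text
time_s: 11.55
tcp_pos: [0.4187, -0.2829, 0.0828]
tcp_rot: [-0.0, 1.0, -0.015, -0.0]
wrist_force: [-4.7, -0.7, 7.9]
gripper_width: 0.0199
finger_force: 30.0
t 11.55 a -0.094 toolyaw a -0.097 r 0.0767 z 0.0828 Fres 0.8 Frad 4.7 Fz 7.9 w 0.01989517880423764
0.008 0.049 -0.002 -0.189
0.017 0.098 -0.004 -0.379
0.03 0.146 -0.005 -0.568
```

```bash
python3 -m pendant '0.006 0.036 -0.003 -0.14 1;0.013 0.074 -0.006 -0.28 1;0.021 0.11 -0.008 -0.43 1;0.027 0.146 -0.009 -0.568 1;0.027 0.146 -0.009 -0.568 1'; python3 arc.py .27 1 .0815
```

```text
time_s: 12.05
tcp_pos: [0.4227, -0.2605, 0.0814]
tcp_rot: [-0.0, 0.987, -0.162, -0.001]
wrist_force: [-8.0, 2.2, 9.1]
gripper_width: 0.0201
finger_force: 30.0
t 12.05 a 0.204 toolyaw a 0.198 r 0.0769 z 0.0814 Fres 0.5 Frad 8.2 Fz 9.1 w 0.02008310518028305
0.017 0.03 0.001 -0.137
```

```bash
python3 -m pendant '0.003 0.015 -0.001 -0.07 1;0.007 0.031 -0.001 -0.137 1;0.007 0.031 -0.001 -0.137 1'|tail -0; python3 arc.py .34 1 ;python3 -m pendant '0.006 0.015 -0.001 -0.07 1;0.012 0.031 -0.001 -0.137 1;0.012 0.031 -0.001 -0.137 1' |tail -0;python3 arc.py .41 1
```

```text
t 12.35 a 0.262 toolyaw a 0.269 r 0.077 z 0.0814 Fres 0.1 Frad 4.2 Fz 8.6 w 0.020070729199759437
0.021 0.034 0.0 -0.136
t 12.65 a 0.327 toolyaw a 0.341 r 0.077 z 0.0813 Fres -1.5 Frad 3.3 Fz 8.6 w 0.019942731672210192
0.025 0.035 0.0 -0.133Exception ignored on flushing sys.stdout:
BrokenPipeError: [Errno 32] Broken pipe
Exception ignored on flushing sys.stdout:
BrokenPipeError: [Errno 32] Broken pipe
```

```bash
sed -i "s/'Fz',/'Mz',round(s['torque'][2],2),'Feq',round(-F[:2]@t+s['torque'][2]\/R,1),'Fz',/" arc.py; python3 arc.py .41 1;python3 -m pendant '0.012 0.018 -0.001 -0.05 1;0.024 0.036 -0.002 -0.1 1;0.024 0.036 -0.002 -0.1 1' >/dev/null;python3 arc.py .47 1
```

```text
t 12.65 a 0.327 toolyaw a 0.341 r 0.077 z 0.0813 Fres -1.5 Frad 3.3 Mz 0.12 Feq 0.1 Fz 8.6 w 0.019942731672210192
0.025 0.035 0.0 -0.133
t 12.95 a 0.41 toolyaw a 0.393 r 0.077 z 0.0808 Fres 2.2 Frad 6.9 Mz -0.16 Feq 0.2 Fz 9.2 w 0.02028751031004452
0.021 0.023 0.0 -0.147
```

```bash
python3 -m pendant '0.009 0.014 -0.001 -0.06 1;0.018 0.028 -0.002 -0.12 1;0.018 0.028 -0.002 -0.12 1' >/dev/null;python3 arc.py .53 1;python3 -m pendant '0.011 0.014 -0.001 -0.06 1;0.021 0.027 -0.002 -0.12 1;0.021 0.027 -0.002 -0.12 1' >/dev/null;python3 arc.py .59 1
```

```text
t 13.25 a 0.472 toolyaw a 0.456 r 0.0771 z 0.0805 Fres 5.6 Frad 7.0 Mz -0.14 Feq 3.7 Fz 9.8 w 0.019810801178299853
0.022 0.021 0.0 -0.142
t 13.55 a 0.536 toolyaw a 0.518 r 0.0771 z 0.0802 Fres 8.8 Frad 6.5 Mz -0.11 Feq 7.4 Fz 11.9 w 0.020193627024149938
0.022 0.018 0.0 -0.137
```

The resistance is rising as the task describes for the sleeve: 3.7, then 7.4 N standing. One small nudge more.

```bash
python3 -m pendant '0.009 0.007 -0.001 -0.05 1;0.009 0.007 -0.001 -0.05 1' >/dev/null;python3 arc.py .59 1; python3 - <<'E'
from h import *
im=snap('side','d2.png')
cv2.imwrite('pics/d2c.png',cv2.cvtColor(cv2.resize(im[200:350,250:450],(800,600),interpolation=cv2.INTER_CUBIC),cv2.COLOR_RGB2BGR))
E
```

```text
t 13.75 a 0.556 toolyaw a 0.544 r 0.0771 z 0.0799 Fres 9.8 Frad 8.8 Mz -0.11 Feq 8.3 Fz 11.7 w 0.019869790478563996
0.016 0.009 0.0 -0.087
```

View pics/d2c.png

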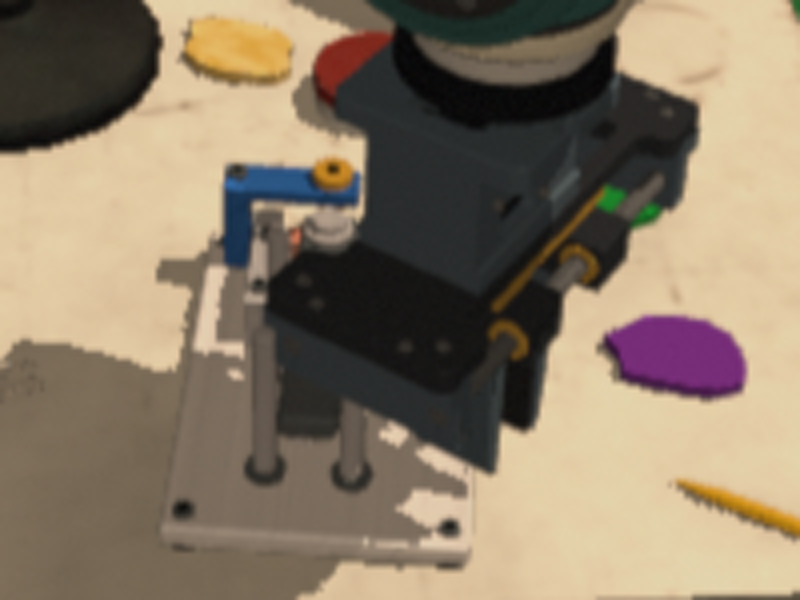

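The side view shows the jig in place, but the gripper hides the lever and strap. Next: a small final nudge, ease off the downward press, release and rise.

```bash
python3 -m pendant '0.007 0.007 0 -0.03 1;0.007 0.007 0 -0.03 1;0.007 0.007 0.004 -0.03 1' >/dev/null;python3 arc.py; python3 -m pendant '0 0 0 0 -1;0 0 0 0 -1;0 0 0 0 -1;0 0 0 0 -1;0 0 0 0 -1'; python3 arc.py
```

```text
t 14.1 a 0.573 toolyaw a 0.559 r 0.077 z 0.0804 Fres 11.1 Frad 7.5 Mz -0.07 Feq 10.2 Fz 10.4 w 0.019927660122888057
time_s: 14.6
tcp_pos: [0.438, -0.2362, 0.0806]
tcp_rot: [-0.0, 0.942, -0.336, 0.0]
wrist_force: [0.5, -0.1, 0.9]
gripper_width: 0.0571
finger_force: 0.0
t 14.6 a 0.582 toolyaw a 0.558 r 0.0756 z 0.0806 Fres -0.3 Frad -0.4 Mz -0.07 Feq -1.2 Fz 0.9 w 0.05707997424981293
```

```bash
python3 -m pendant '0 0 0.2 0 -1;0 0 0.5 0 -1;-0.1 0 0.8 0 -1;-0.3 0 1 0 -1;-0.3 0 1 0 -1'|head -2; python3 - <<'E'
from h import *
import json
ci=bot.camera_info('wrist');im=snap('wrist','w4.png');json.dump({k:np.array(v).tolist() for k,v in ci.items()},open('w4.json','w'))
E
```

```text
time_s: 15.1
tcp_pos: [0.3924, -0.2369, 0.2344]
```

View pics/w4.png

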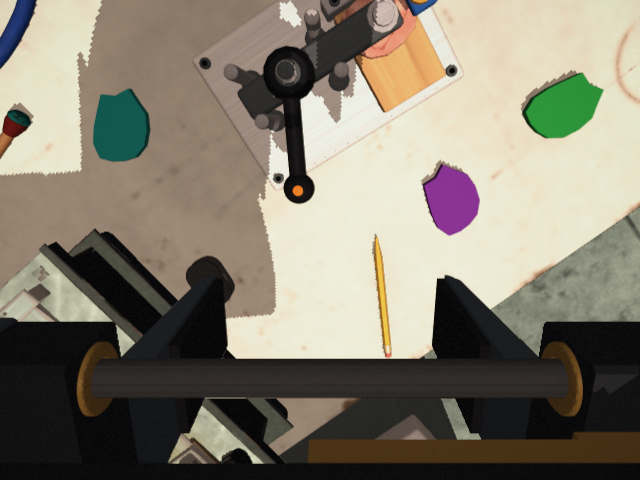

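The slab is still flush and the lever is free of the gripper and down. The tool is clear of everything, so I'll hand in.

```bash
python3 -c "
from rig import bot
print(bot.finish_job())"
```

```text
the job is handed in; nothing more can be done
None
```

I handed the job in at about 15 s of the 69 s allowed. The slab is flush against the fence and the lever is firm at about 10 N standing still. I let it go down in its teeth, judging that by tool height and force rather than a direct measurement, and no verdict came back.

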